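# Press the display board onto the snap standoffs of a kitchen scale

## Robot

A 6-joint arm with a two-finger parallel gripper is mounted at the origin on the work surface; the furniture and walls round the work are solid. World frame = base frame: x ahead of the robot, y to its left, z up, the work surface at z = 0. Lengths are in m, angles in rad, forces in N, time in s.
With the tool pointing down it reaches from about 0.3 to 0.875 m from the base axis. Payload 6.4 kg.
Tool frame: the origin (TCP) lies at the very end of the fingers, on their centre line; the grasp point (between the pads) lies 19 mm behind it; z points along the fingers, y is the line along which they close (so a half turn about z gives the same grasp; the last joint's range is limited). The gripper opens to 85 mm and grips with 20 to 120 N. Pads are 22 mm wide; open, the fingers measure 114 mm over their backs; the gripper's body (76 mm by 85 mm) begins 54 mm behind the grasp point. The pads swing forward as they close: fully open they stand 13 mm farther back than shut.
Start: joints at [0.931, 0.181, 1.607, -0, 1.354, -0.206], TCP at [0.242, 0.522, 0.231] pointing down, gripper open.
Joint ranges: [-2.99, 2.99], [-0.89, 2.07], [0.3, 2.58], [-1.14, 4.28], [0, 2.63], [-3.12, 3.12]. Speed limits (rad/s): [2.57, 2.57, 3.01, 3.14, 3.14, 3.14].

## Interface

Orientations are given as a unit quaternion [w, x, y, z].
In Python, from bench import ctrl gives the robot as it stands.
- The arm moves only by the tool jog_arm, never from a script. Its argument "series" is a list that holds one entry, the list of rows, each a list of 7 numbers: the shift along the tool's x, y, z in mm, then the turn, a rotation vector about the tool's x, y, z in rad, then the finger opening in mm, from 0 to 85.4. In form: [[[tx, ty, tz, rx, ry, rz, gripper], ...]]. A call has exactly 10 rows; each row shifts and turns the commanded pose from where the row before left it, along the tool's axes as they then stand; what a row does not reach is not made up. A row lasts 1/10 s, in which the tool goes at most 50 mm and 8.59 degrees, less where a joint would pass 70% of its speed; a pose out of reach is approached as far as the arm can. A call with a gripper value outside its range is refused whole. The fingers move at their own pace and stop on an object; the grip force is fixed at half the most. Time passes only in rows, so rows that do not move let the fingers close, or fill a call up. It gives the time, the measured TCP pose, the force, the opening and the grip force at its end, in the units of the state.
- ctrl.get_obs(): the state, without advancing time (a new reading comes with each control period).
- ctrl.camera(name): name is "side" or "top" or "wrist"; returns a dict with "frame" (480x640x3 uint8, blue, green, red), "z_map" (480x640 float32, m along the optical axis (not along the pixel's ray), 0 where there is no reading), "fx", "fy", "cx", "cy" (pixels), "xyz" and "rotation" of the camera in the world. Camera axes: x right, y down, z forward; pixel columns grow to the right and rows downward; lengths in m; the calibration is good to about 2 mm. A picture is of the moment at which its call begins.
- ctrl.hand_in(): hands the job in; it is judged then, once.
The state is a dict: "time_s": time; "q": joint angles; "dq": joint speeds; "joint_efforts": joint torques, N m; "eef_pos": TCP position; "eef_rot": TCP orientation; "wrist_force": force on the tool from outside, world axes, zero at the start; "torque": the same for the moment, N m; "opening": opening from 0.0 (shut) to 1.0 (fully open); "grasp_force": force on a finger pad.
Only numpy, scipy, OpenCV 4.12 (cv2) and the standard library are available. Lean on these libraries where they do the work, as an engineer would, in place of code of your own. Each camera call takes 0.05 s, during which the arm holds its last target. There are 200 camera calls.

## Task

Fit the green display board into the open kitchen scale: pick it up by its black display block, lay its four holes over the four white snap standoffs with the white plug socket towards the aluminium bar, then press it down evenly until every standoff has snapped over it and holds it fully home. Bring both short ends part of the way down before you push either of them home, never push down with more than 24 newtons, and set the board down rather than drop it. Leave the glass top, screwdriver, mug and spice jar alone.

Things in the scene. Friction and masses are not known exactly. Their poses are not given: they have to be found in the camera images.
- scale: The open kitchen scale: grey tray, 178 mm (x) by 162 mm (y), on four rubber feet that stay where they are; its rim is 28 mm above the origin, which lies under its middle at the level it stands on. x points to its rear, where an aluminium load-cell bar lies across it (top at 28 mm), y to its left. In its front part stand four white snap standoffs, their middle at x = -36 mm.
- shell (a joint): How far the tray has sunk on its rubber feet: 0 unloaded, grows by 1 mm for each 40 N it is pushed down with; standoffs and tray sink with it.
- board: Green display circuit board, loose, 90 to 145 g, 84 mm (x) by 130 mm (y), 3 mm thick, with four gold-rimmed 8 mm holes, 68 mm apart along x and 112 mm along y. Origin: centre of its underside; x points to its rear edge (the one with the white plug socket, 7 mm tall), y to its left. Its upper face is clear for pressing at both short ends: x -29 to 29 mm, y 36 to 65 mm and -65 to -36 mm.
- display (a point): Middle of the top of the black display block on the board: 28 mm (board's x) by 66 mm (y), standing 13 mm above the board's upper face and fast to it. Take hold of it across x; fingers may come down to the board on both sides.
- standoff0 (a point): Front left standoff: centre of its hard shoulder, 18 mm above the scale's origin. Round it a soft blue collar stands 2.6 mm proud of the shoulder and is squeezed down by the board. Above stands a white split arrow head, top 14 mm above the shoulder, 3.5 mm wide there, 11.6 mm at its widest (along y; 3.6 mm along x), whose two sprung barbs give inward along y.
- standoff1 (a point): Front right standoff, centre of its shoulder. Laid on the heads, the board's underside rests about 7.5 mm above the shoulders. Pressed, it stiffens for 3 to 4 mm and stays about where it is left; then it jumps onto the soft collar (2.6 mm), which pushes back ever harder; in the last 0.5 mm the barbs snap out over its upper face and hold it down. Let go before that, it stays up on the collar.
- standoff2 (a point): Rear left standoff, centre of its shoulder. The standoffs stand 68 mm apart along x and 112 mm along y. The two of one short end, pressed midway between them, need roughly 9 to 18 N to jump onto their collars and 15 to 20 N to snap home; all four at once about twice that. Beneath, the shoulder is a hard stop.
- standoff3 (a point): Rear right standoff, centre of its shoulder, 18 mm above the scale's origin. The shoulders are where the board's underside belongs.
- hole0 (a point): Centre of the board's front left hole at the underside; it belongs over standoff 0, and hole and standoff then coincide.
- hole1 (a point): Centre of the board's front right hole at the underside; it belongs over standoff 1, and hole and standoff then coincide.
- hole2 (a point): Centre of the board's rear left hole at the underside; it belongs over standoff 2, and hole and standoff then coincide.
- hole3 (a point): Centre of the board's rear right hole at the underside; it belongs over standoff 3, and hole and standoff then coincide.
- glass_top: Dark glass top of the scale, 178 x 162 x 6 mm, lying flat on the worktop, loose; origin: centre of its underside. A bystander.
- screwdriver: Screwdriver, 170 mm long, lying on the worktop, loose; origin: underside of its middle, x towards its tip. A bystander.
- mug: Green and white mug, 86 mm across, 88 mm tall, loose; origin: centre of its underside. A bystander.
- spice_jar: Small spice jar with a gold lid, 42 mm across, 106 mm tall, loose; origin: centre of its underside. A bystander.
Things that resemble listed ones, but are neither listed nor needed, are in the scene too. There is more than one size of the board; the job needs the larger.

How it is judged:
On the way, in this order (a step that is already met when the one before it is completed fails the run):
1. the board lies on the heads of all four standoffs, each hole within 3 mm of its own standoff and its underside 6.7 to 14 mm above the shoulder (horizontal distance between hole0 and standoff0 below 0.003 m and z of hole0 in the frame of standoff0 between 0.0067 and 0.014 m and horizontal distance between hole1 and standoff1 below 0.003 m and z of hole1 in the frame of standoff1 between 0.0067 and 0.014 m and horizontal distance between hole2 and standoff2 below 0.003 m and z of hole2 in the frame of standoff2 between 0.0067 and 0.014 m and horizontal distance between hole3 and standoff3 below 0.003 m and z of hole3 in the frame of standoff3 between 0.0067 and 0.014 m), for 0.2 s.
2. both short ends are part of the way down and none is home: every hole 1.2 to 6.7 mm above its shoulder (z of hole0 in the frame of standoff0 between 0.0012 and 0.0067 m and z of hole1 in the frame of standoff1 between 0.0012 and 0.0067 m and z of hole2 in the frame of standoff2 between 0.0012 and 0.0067 m and z of hole3 in the frame of standoff3 between 0.0012 and 0.0067 m), for 0.2 s.
At the end, for the whole second after the job is handed in: All four holes are pressed home and held: each within 2.5 mm (seen from above) of its own standoff, the board's underside within 1 mm of every shoulder, the board at rest (horizontal distance between hole0 and standoff0 below 0.0025 m and z of hole0 in the frame of standoff0 below 0.001 m and horizontal distance between hole1 and standoff1 below 0.0025 m and z of hole1 in the frame of standoff1 below 0.001 m and horizontal distance between hole2 and standoff2 below 0.0025 m and z of hole2 in the frame of standoff2 below 0.001 m and horizontal distance between hole3 and standoff3 below 0.0025 m and z of hole3 in the frame of standoff3 below 0.001 m and linear speed of board below 0.01 m/s); the robot touches nothing.
It fails at once if the board is pushed down on the scale with more than 24 N (with the board's own weight the tray then sinks more than 0.66 mm on its feet) (value of joint shell above 0.00066 m).
It fails at once if the board is dropped (contact force between the fingers and board below 0.05 N and linear speed of board above 0.5 m/s).
It fails at once if the glass top, the screwdriver, the mug or the spice jar is moved by more than 25 mm (distance of any of glass_top, screwdriver, mug, spice_jar from where it was at the start of the episode above 0.025 m).
It also fails if it takes over 64 s, if anything falls off the work surface, if the arm or the gripper's body presses on something with over 40 N, if the wrist force passes 120 N, or if a joint passes its speed limit or range.

## Working session

There is one attempt and no reset: what is moved stays moved. The work goes in short steps, Python scripts to look and compute and a tool call to move; the robot and the scene stay as the last step left them, time stands still between calls to the robot, and variables do not carry over. Pictures are saved under pics/ and viewed, at most 10 in all, crops included, and the job is handed in when it is done.

Besides the shell and the picture viewer there is one more tool, called after "Call:" as name(argument=value, ...), one argument or row to a line, values as JSON. jog_arm: Moves the arm, as the interface text tells. Its arguments: {"type":"object","properties":{"series":{"type":"array"}},"required":["series"]}

```bash
mkdir -p pics; ls
python3 - <<'E'
from bench import ctrl
import cv2,numpy as np
o=ctrl.get_obs();print({k:np.round(v,3) for k,v in o.items()})
for n in ["top","side"]:
    c=ctrl.camera(n);cv2.imwrite(f"pics/{n}0.png",c["frame"]);np.savez(f"{n}0.npz",**c)
    print(n,c["fx"],c["cx"],c["cy"],c["xyz"],np.round(c["rotation"],3))
E
```

```text
pics
{'time_s': np.float64(0.0), 'q': array([ 0.931,  0.182,  1.608,  0.   ,  1.354, -0.206]), 'dq': array([ 0.001,  0.   ,  0.   ,  0.   ,  0.001, -0.   ]), 'joint_efforts': array([ 1.0000e-03, -4.4487e+01, -3.5135e+01, -0.0000e+00,  9.0000e-03,
        0.0000e+00]), 'eef_pos': array([0.241, 0.521, 0.23 ]), 'eef_rot': array([-0.   ,  0.215,  0.977, -0.001]), 'wrist_force': array([ 0.594, -0.885, -0.47 ]), 'torque': array([-0.021, -0.012, -0.041]), 'grasp_force': np.float64(0.0), 'opening': np.float64(0.999)}
top 566.6213830412295 317.8499269049677 247.77478814763057 [0.44976907 0.0602002  1.32520213] [ 0.013 -0.699  0.715 -0.011]
side 576.2892448821096 321.6984682988781 246.27544443740123 [ 0.90034641 -0.77596087  0.97753226] [-0.377  0.901  0.193 -0.092]
```

View pics/top0.png

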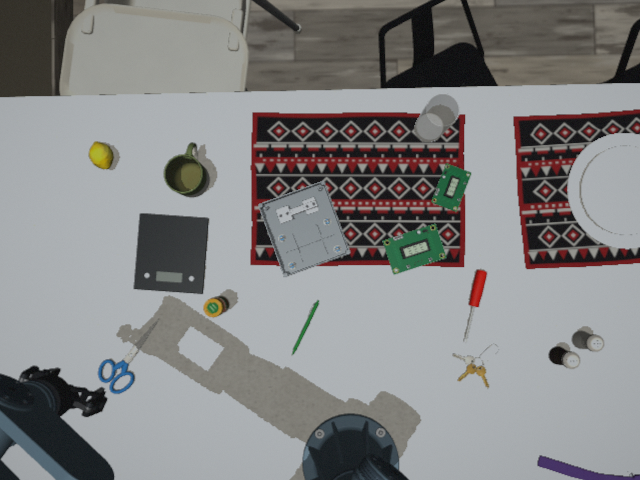

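View pics/side0.png

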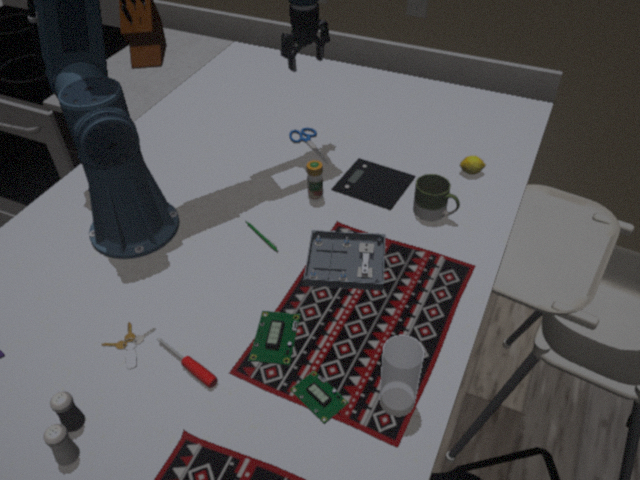

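The top view shows the larger board around (415,249), the smaller one around (452,187), and the scale around (305,228) with its bar at (297,208).

```bash
cat > h.py <<'E'
import numpy as np,cv2
from scipy.spatial.transform import Rotation as R
def cam(c):
    q=np.asarray(c["rotation"]);r=R.from_quat(q[[1,2,3,0]]).as_matrix();return r,np.asarray(c["xyz"])
def cloud(c):
    r,t=cam(c);z=c["z_map"];v,u=np.mgrid[:480,:640]
    p=np.stack([(u-c["cx"])/c["fx"]*z,(v-c["cy"])/c["fy"]*z,z],-1)
    return p@r.T+t
def proj(c,P):
    r,t=cam(c);p=(np.atleast_2d(P)-t)@r
    return np.c_[p[:,0]/p[:,2]*c["fx"]+c["cx"],p[:,1]/p[:,2]*c["fy"]+c["cy"]]
def at_z(c,u,v,z):
    r,t=cam(c);d=r@np.array([(u-c["cx"])/c["fx"],(v-c["cy"])/c["fy"],1]);return t+d*(z-t[2])/d[2]
E
python3 - <<'E'
from h import *
c=dict(np.load("top0.npz"))
P=cloud(c)
f=c["frame"];hsv=cv2.cvtColor(f,cv2.COLOR_BGR2HSV)
for (u,v) in [(415,249),(452,187),(340,240),(280,215),(297,208),(395,262),(310,250),(360,255),(560,100)]: print(u,v,P[v,u].round(4))
a=cv2.resize(f[175:285,250:350],None,fx=4,fy=4,interpolation=cv2.INTER_CUBIC)
b=cv2.resize(f[175:285,370:470],None,fx=4,fy=4,interpolation=cv2.INTER_CUBIC)
cv2.imwrite("pics/c0.png",np.hstack([a,b]))
g=cv2.inRange(hsv,(50,100,40),(85,255,255))
n,l,s,ce=cv2.connectedComponentsWithStats(g)
for i in range(1,n):
    if s[i,4]>200:
        h=cv2.findContours((l==i).astype(np.uint8),0,2)[0][0]
        print(s[i],cv2.minAreaRect(h))
E
```

```text
415 249 [ 0.4857 -0.1612  0.0178]
452 187 [ 0.6278 -0.2517  0.0142]
340 240 [0.5108 0.0109 0.0075]
280 215 [0.5703 0.1479 0.0295]
297 208 [0.5859 0.1087 0.0256]
395 262 [ 0.4568 -0.1156  0.0083]
310 250 [0.4891 0.0812 0.0096]
360 255 [0.4498 0.0602 1.3252]
560 100 [ 0.8296 -0.5154  0.0009]
[432 166  37  45 771] ((450.49462890625, 186.9423828125), (27.287025451660156, 41.16353988647461), 21.250507354736328)
[ 384  224   61   48 1378] ((414.2127990722656, 248.59066772460938), (36.185951232910156, 55.85986328125), 72.47443389892578)
```

View pics/c0.png

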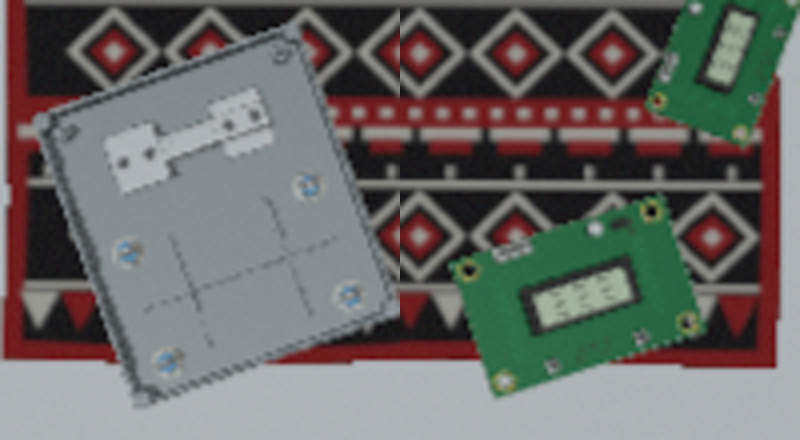

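Crop of the top view: the standoffs are at about (282,238), (327,222), (292,265) and (337,249). The board's socket is at (398,237) on its rear edge, so it already faces the same way as the scale bar. I'll move above the board now.

Call:
jog_arm(
  series=[
    [[-34, -34, 0, 0, 0, 0, 85], [-34, -34, 0, 0, 0, 0, 85], [-34, -34, 0, 0, 0, 0, 85], [-34, -34, 0, 0, 0, 0, 85], [-34, -34, 0, 0, 0, 0, 85], [-34, -34, 0, 0, 0, 0, 85], [-34, -34, 0, 0, 0, 0, 85], [-34, -34, 0, 0, 0, 0, 85], [-34, -34, 0, 0, 0, 0, 85], [-34, -34, 0, 0, 0, 0, 85]],
  ],
)

```text
time_s: 1.1
eef_pos: [0.4073, 0.0685, 0.2313]
eef_rot: [0.0, 0.215, 0.977, 0.0]
wrist_force: [0.5, 0.4, -1.0]
opening: 0.995
grasp_force: 0.0
```

Call:
jog_arm(
  series=[
    [[-34, -34, 0, 0, 0, 0, 85], [-34, -34, 0, 0, 0, 0, 85], [-34, -34, 0, 0, 0, 0, 85], [-34, -34, 0, 0, 0, 0, 85], [0, 0, 0, 0, 0, 0.14, 85], [0, 0, 0, 0, 0, 0.14, 85], [0, 0, 0, 0, 0, 0.14, 85], [0, 0, 0, 0, 0, 0.14, 85], [0, 0, 0, 0, 0, 0.14, 85], [0, 0, 0, 0, 0, 0.14, 85]],
  ],
)

```text
time_s: 2.1
eef_pos: [0.4732, -0.1101, 0.2308]
eef_rot: [-0.0, 0.597, 0.802, -0.0]
wrist_force: [-0.2, -0.1, -0.7]
opening: 0.998
grasp_force: 0.0
```

```bash
cat >> h.py <<'E'
def pose(o):
    q=o["eef_rot"];r=R.from_quat(np.asarray(q)[[1,2,3,0]]).as_matrix()
    return np.asarray(o["eef_pos"]),r
def yaw_y(r): return np.degrees(np.arctan2(r[1,1],r[0,1]))
def delta(o,p,yaw):  # tool-frame shift mm, turn about tool z so tool y points at yaw deg
    t,r=pose(o);x=np.radians(yaw);y=np.array([np.cos(x),np.sin(x),0]);z=np.array([0,0,-1.]);T=np.c_[np.cross(y,z),y,z]
    return (r.T@(np.asarray(p)-t)*1000).round(2),R.from_matrix(r.T@T).as_rotvec().round(4)
E
python3 - <<'E'
from h import *
from bench import ctrl
o=ctrl.get_obs();t,r=pose(o);print(o["time_s"],t.round(4),r.round(3),yaw_y(r),np.round(o["wrist_force"],2))
c=ctrl.camera("wrist");np.savez("w1.npz",**c);cv2.imwrite("pics/w1.png",c["frame"])
print(c["xyz"],cam(c)[0].round(3))
print(delta(o,[.4857,-.1612,.23],16.6))
E
```

```text
2.1 [ 0.4732 -0.1101  0.2308] [[-0.287  0.958 -0.001]
 [ 0.958  0.287  0.   ]
 [ 0.001 -0.001 -1.   ]] 16.677712568956927 [-0.16 -0.11 -0.69]
[ 0.45139123 -0.03957532  0.37390811] [[ 0.958  0.275  0.081]
 [ 0.287 -0.918 -0.275]
 [-0.001  0.286 -0.958]]
(array([-52.53,  -2.68,   0.8 ]), array([-0.0007, -0.0007,  0.0014]))
```

View pics/w1.png

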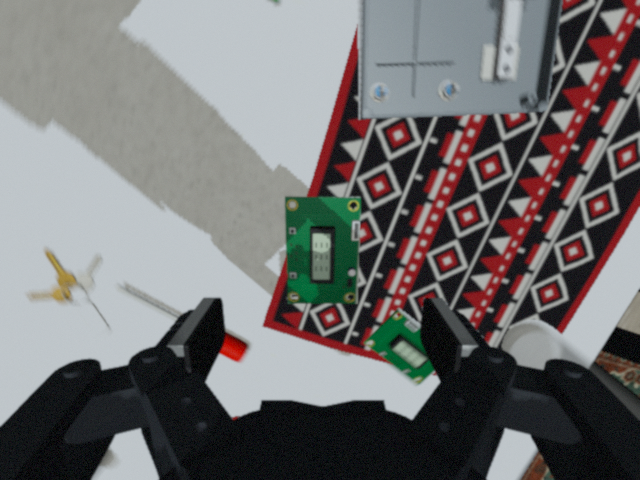

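The wrist view shows the board squarely, with holes at about (292,205), (353,205), (292,298) and (350,297). The socket is at (356,231), and the scale's right-hand standoffs are at (380,92) and (448,91).

```bash
cat >> h.py <<'E'
def blobs(c,guess,kind,rad=9):
    hsv=cv2.cvtColor(c["frame"],cv2.COLOR_BGR2HSV).astype(int);out=[]
    v,u=np.mgrid[:480,:640]
    for g in guess:
        H,S,V=np.moveaxis(hsv,-1,0)
        m=((H>15)&(H<42)&(S>70)) if kind=="gold" else ((H>95)&(H<125)&(S>90)&(V>80))
        m&=np.hypot(u-g[0],v-g[1])<rad
        k=np.argwhere(m)
        (cx,cy),rr=cv2.minEnclosingCircle(k[:,::-1].astype(np.float32)) if len(k) else ((0,0),0)
        out.append([cx,cy,rr,len(k)])
    return np.array(out)
E
python3 - <<'E'
from h import *
from bench import ctrl
c=dict(np.load("w1.npz"));P=cloud(c)
G=[(292,205),(353,205),(292,298),(350,297)]
b=blobs(c,G,"gold");print(b.round(1))
print("board z",np.median(P[210:300,293:306,2]),np.median(P[240:270,317:327,2]),"table",np.median(P[150:250,230:260,2]),"mat",np.median(P[330:340,300:320,2]))
z=np.median(P[210:300,293:306,2])
print("z used",z)
X=np.array([at_z(c,x[0],x[1],z) for x in b]);print(X.round(4),X.mean(0).round(4))
d=[X[1]-X[0],X[3]-X[2],X[0]-X[2],X[1]-X[3]]
for k in d: print(np.linalg.norm(k),np.degrees(np.arctan2(k[1],k[0])))
# display block top centre by dark+grey rect
t=dict(np.load("top0.npz"));Pt=cloud(t)
print("top: board z",np.median(Pt[258:266,400:410,2]),"table",np.median(Pt[280:300,330:380,2]))
E
```

```text
[[291.6 204.6   5.9  63. ]
 [353.1 205.5   5.5  69. ]
 [292.5 297.5   5.7  44. ]
 [349.2 297.    5.6  66. ]]
board z 0.005279414215375117 0.01861411631619675 table 0.0005362907366791014 mat 0.0016987370218028708
z used 0.005279414215375117
[[ 0.4382 -0.1154  0.0053]
 [ 0.5039 -0.0968  0.0053]
 [ 0.4689 -0.2245  0.0053]
 [ 0.5342 -0.2042  0.0053]] [ 0.4863 -0.1602  0.0053]
0.06820653687496007 15.855990010062797
0.06836359266614452 17.25493388676776
0.11323294047567642 105.70979735621631
0.11156366403721736 105.77780452046561
top: board z 0.0055396936679084074 table 0.0010846443777456916
```

Run:
```python
from h import *
from bench import ctrl
c=dict(np.load("w1.npz"));print(at_z(c,321.5,254.5,.0185))
print(delta(ctrl.get_obs(),[.4862,-.161,.0075],16.2))
```

```text
[ 0.48543719 -0.15755036  0.0185    ]
(array([-52.63,  -1.65, 223.32]), array([-0.0007, -0.0006,  0.0015]))
```

Call:
jog_arm(
  series=[
    [[-26, -1, 0, 0, 0, 0, 50], [-25, -1, 0, 0, 0, 0, 50], [0, 0, 40, 0, 0, 0, 50], [0, 0, 45, 0, 0, 0, 50], [0, 0, 45, 0, 0, 0, 50], [0, 0, 30, 0, 0, 0, 50], [0, 0, 20, 0, 0, 0, 50], [0, 0, 10, 0, 0, 0, 50], [0, 0, 10, 0, 0, 0, 50], [0, 0, 0, 0, 0, 0, 50]],
  ],
)

```text
time_s: 3.15
eef_pos: [0.4862, -0.1594, 0.0307]
eef_rot: [-0.001, 0.594, 0.804, -0.0]
wrist_force: [-0.7, 0.7, -0.0]
opening: 0.584
grasp_force: 0.0
```

Run:
```python
from h import *
from bench import ctrl
c=ctrl.camera("wrist");np.savez("w2.npz",**c);cv2.imwrite("pics/w2.png",c["frame"])
o=ctrl.get_obs();print(o["eef_pos"],o["wrist_force"],o["opening"],delta(o,[.4862,-.160,.0075],16.2))
```

```text
[ 0.48674631 -0.15968959  0.03152238] [-0.38837996 -0.36264895  0.10779924] 0.5855307727218314 (array([-0.13, -0.62, 24.02]), array([0.0001, 0.0001, 0.0149]))
```

View pics/w2.png

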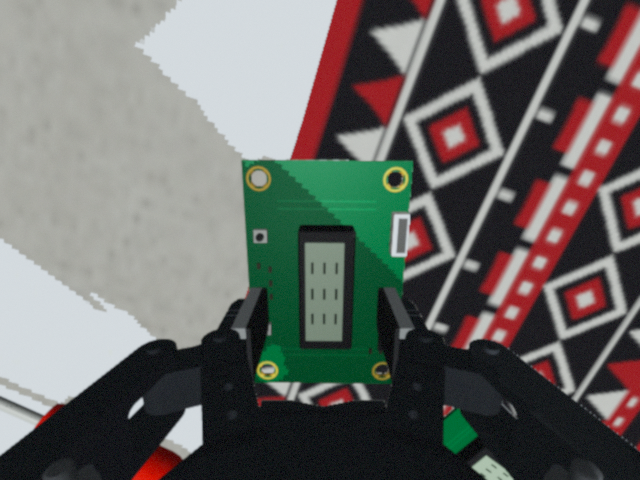

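The wrist view shows the board square to the image (holes at (258,178) and (396,178)) and the fingers straddling the display at (326,290).

Call:
jog_arm(
  series=[
    [[0, 0, 8, 0, 0, 0, 50], [0, 0, 8, 0, 0, 0, 50], [0, 0, 6, 0, 0, 0, 50], [0, 0, 0, 0, 0, 0, 50], [0, 0, 0, 0, 0, 0, 40], [0, 0, 0, 0, 0, 0, 32], [0, 0, 0, 0, 0, 0, 24], [0, 0, 0, 0, 0, 0, 24], [0, 0, 0, 0, 0, 0, 24], [0, 0, 0, 0, 0, 0, 24]],
  ],
)

```text
time_s: 4.2
eef_pos: [0.4869, -0.1598, 0.0099]
eef_rot: [0.0, 0.595, 0.804, 0.0]
wrist_force: [-1.3, 2.0, 6.2]
opening: 0.308
grasp_force: 59.7
```

Call:
jog_arm(
  series=[
    [[0, 0, -5, 0, 0, 0, 24], [0, 0, -15, 0, 0, 0, 24], [0, 0, -25, 0, 0, 0, 24], [0, 0, -30, 0, 0, 0, 24], [0, 0, -30, 0, 0, 0, 24], [15, 25, -20, 0, 0, 0, 24], [20, 25, -5, 0, 0, 0, 24], [15, 20, 0, 0, 0, 0, 24], [10, 10, 0, 0, 0, 0, 24], [0, 0, 0, 0, 0, 0, 24]],
  ],
)

```text
time_s: 5.2
eef_pos: [0.5455, -0.0773, 0.1389]
eef_rot: [-0.0, 0.594, 0.805, -0.0]
wrist_force: [-0.6, -0.4, -0.9]
opening: 0.302
grasp_force: 59.3
```

Run:
```python
from h import *
from bench import ctrl
c=ctrl.camera("wrist");np.savez("w3.npz",**c);cv2.imwrite("pics/w3.png",c["frame"])
c=ctrl.camera("top");np.savez("t3.npz",**c)
o=ctrl.get_obs();t,r=pose(o);np.savez("o3.npz",t=t,r=r);print(t,r.round(4),o["wrist_force"],o["opening"],o["grasp_force"])
```

```text
[ 0.54471188 -0.0788975   0.13867392] [[-2.933e-01  9.560e-01 -1.500e-03]
 [ 9.560e-01  2.933e-01  0.000e+00]
 [ 5.000e-04 -1.400e-03 -1.000e+00]] [-0.06570866  0.38374659 -1.91000129] 0.30417567426913955 59.290836453437805
```

View pics/w3.png

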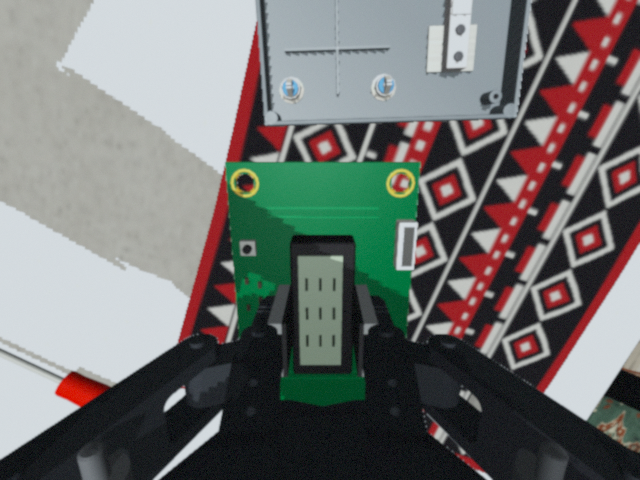

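The board is held, with its left holes at (245,184) and (400,183). The right-hand standoffs show at (291,89) and (385,87). I'll rise so all four are in view.

Call:
jog_arm(
  series=[
    [[0, 0, -20, 0, 0, -0.03, 24], [10, -5, -30, 0, 0, -0.02, 24], [15, -5, -30, 0, 0, -0.02, 24], [10, -5, -20, 0, 0, 0, 24], [0, 0, 0, 0, 0, 0, 24], [0, 0, 0, 0, 0, 0, 24], [0, 0, 0, 0, 0, 0, 24], [0, 0, 0, 0, 0, 0, 24], [0, 0, 0, 0, 0, 0, 24], [0, 0, 0, 0, 0, 0, 24]],
  ],
)

```text
time_s: 6.3
eef_pos: [0.5193, -0.0511, 0.2385]
eef_rot: [-0.001, 0.566, 0.824, -0.0]
wrist_force: [-0.2, -0.1, -1.0]
opening: 0.304
grasp_force: 59.4
```

Run:
```python
from h import *
from bench import ctrl
c=ctrl.camera("wrist");np.savez("w4.npz",**c);cv2.imwrite("pics/w4.png",c["frame"][:300])
o=ctrl.get_obs();t,r=pose(o);np.savez("o4.npz",t=t,r=r);print(t,r.round(4),o["wrist_force"])
```

```text
[ 0.51935537 -0.05104898  0.23871225] [[-3.587e-01  9.334e-01 -9.000e-04]
 [ 9.334e-01  3.587e-01  3.000e-04]
 [ 6.000e-04 -8.000e-04 -1.000e+00]] [-0.33848753 -0.30559818 -1.91776182]
```

View pics/w4.png

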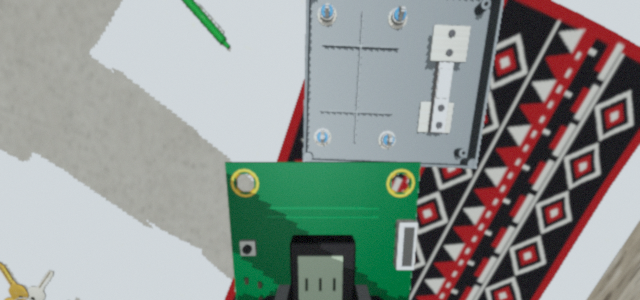

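All four standoffs are in view at (322,136), (387,138), (327,13) and (399,15), with the held board's left holes at (245,184) and (400,183).

```bash
cat > fit.py <<'E'
from h import *
def load(n): return dict(np.load(n))
def rigid(A,B): # 2D A->B
    a=A.mean(0);b=B.mean(0);U,s,V=np.linalg.svd((A-a).T@(B-b));d=np.sign(np.linalg.det(V.T@U.T));M=V.T@np.diag([1,d])@U.T
    return M,b-M@a,np.linalg.norm((A@M.T+b-M@a)-B,axis=1)
H=np.array([[-34,56],[-34,-56],[34,56],[34,-56]])/1000
E
python3 - <<'E'
from fit import *
w4=load("w4.npz");o=load("o4.npz")
b=blobs(w4,[(327,13),(322,136),(399,15),(387,138)],"blue",11);print(b.round(1))
P=cloud(w4);print("tray floor z",np.median(P[60:100,370:400,2]))
# blue centroids
for z in (.019,.0215,.024):
    X=np.array([at_z(w4,x[0],x[1],z)[:2] for x in b]);M,s,e=rigid(H,X)
    print(z,np.degrees(np.arctan2(M[1,0],M[0,0])).round(2),s.round(4),(e*1e3).round(1),np.linalg.norm(X[0]-X[1]),np.linalg.norm(X[0]-X[2]),np.linalg.norm(X[1]-X[3]))
t0=load("top0.npz");b=blobs(t0,[(282,238),(327,221.5),(292,265.2),(337.2,249)],"blue",6);print(b.round(1))
b=b[[2,3,0,1]]
X=np.array([at_z(t0,x[0],x[1],.0215)[:2] for x in b]);M,s,e=rigid(H,X);print("top",np.degrees(np.arctan2(M[1,0],M[0,0])).round(2),s.round(4),(e*1e3).round(1))
for n,m in (("w3.npz","o3.npz"),("w4.npz","o4.npz")):
    c=load(n);o=load(m);g=blobs(c,[(245,184),(400.5,183)],"gold",18);print(g.round(1))
    for dz in (.002,.0045,.007):
        X=np.array([at_z(c,x[0],x[1],o["t"][2]-dz) for x in g]);L=(X-o["t"])@o["r"]
        print(n,dz,L.round(4).tolist(),np.linalg.norm(X[0]-X[1]).round(4))
E
```

```text
[[326.2  10.5   5.9  51. ]
 [322.  136.5   4.7  28. ]
 [399.3  13.9   6.   47. ]
 [386.  139.5   3.6  24. ]]
tray floor z 0.009206163852874066
0.019 18.43 [0.504  0.0844] [0.3 1.  0.6 1. ] 0.11256530919567699 0.06846800198176371 0.06612528479586725
0.0215 18.43 [0.5039 0.0839] [0.2 1.1 0.1 1.2] 0.11178916983020729 0.06799591416009984 0.0656693500416371
0.024 18.43 [0.5038 0.0835] [0.6 1.4 0.4 1.5] 0.11101303046473754 0.06752382633843598 0.06521341528740693
[[281.3 237.3   1.8   5. ]
 [326.5 221.    2.1   5. ]
 [291.3 265.3   1.8   6. ]
 [337.  248.5   1.8   4. ]]
top 18.81 [0.5049 0.0829] [0.2 0.1 0.6 0.8]
[[244.  183.   14.9 390. ]
 [400.3 182.7  14.8 366. ]]
w3.npz 0.002 [[0.0573, -0.0333, 0.0021], [0.0575, 0.0337, 0.002]] 0.067
w3.npz 0.0045 [[0.057, -0.0339, 0.0046], [0.0572, 0.0343, 0.0045]] 0.0682
w3.npz 0.007 [[0.0567, -0.0344, 0.0071], [0.0569, 0.0349, 0.007]] 0.0693
[[244.  183.   14.9 343. ]
 [400.5 183.   14.8 364. ]]
w4.npz 0.002 [[0.0562, -0.0343, 0.0021], [0.0561, 0.0326, 0.002]] 0.0669
w4.npz 0.0045 [[0.0558, -0.0349, 0.0046], [0.0558, 0.0332, 0.0045]] 0.0681
w4.npz 0.007 [[0.0555, -0.0355, 0.0071], [0.0555, 0.0338, 0.007]] 0.0692
```

Run:
```python
from h import *
from bench import ctrl
o=ctrl.get_obs();print(o["eef_pos"],delta(o,[.5044,.0829,.055],18.6))
```

```text
[ 0.51935537 -0.05104898  0.23871225] (array([130.29,  34.23, 183.76]), array([-0.0008, -0.0006,  0.0423]))
```

Call:
jog_arm(
  series=[
    [[26, 7, 10, 0, 0, 0, 24], [35, 9, 25, 0, 0, 0, 24], [35, 9, 25, 0, 0, 0, 24], [24, 6, 25, 0, 0, 0, 24], [10, 3, 25, 0, 0, 0, 24], [0, 0, 25, 0, 0, 0.042, 24], [0, 0, 20, 0, 0, 0, 24], [0, 0, 15, 0, 0, 0, 24], [0, 0, 0, 0, 0, 0, 24], [0, 0, 0, 0, 0, 0, 24]],
  ],
)

```text
time_s: 7.35
eef_pos: [0.5046, 0.0826, 0.0694]
eef_rot: [-0.0, 0.583, 0.812, -0.0]
wrist_force: [0.4, -0.3, -0.9]
opening: 0.301
grasp_force: 59.3
```

Run:
```python
from h import *
from bench import ctrl
c=ctrl.camera("wrist");np.savez("w5.npz",**c);s=ctrl.camera("side");t=ctrl.camera("top")
np.savez("t5.npz",**t);np.savez("s5.npz",**s)
o=ctrl.get_obs();print(o["time_s"],o["eef_pos"],delta(o,[.5044,.0829,.0343],18.6),o["wrist_force"])
a=cv2.resize(c["frame"][130:330,200:440],(480,400))
b=cv2.resize(t["frame"][180:290,245:355],(400,400))
cv2.imwrite("pics/w5.png",np.hstack([a,b]))
```

```text
7.5 [0.50556859 0.08246095 0.0704803 ] (array([ 0.82, -1.04, 36.18]), array([0.002 , 0.0008, 0.0003])) [ 0.78819606 -0.12700811 -1.0592791 ]
```

View pics/w5.png

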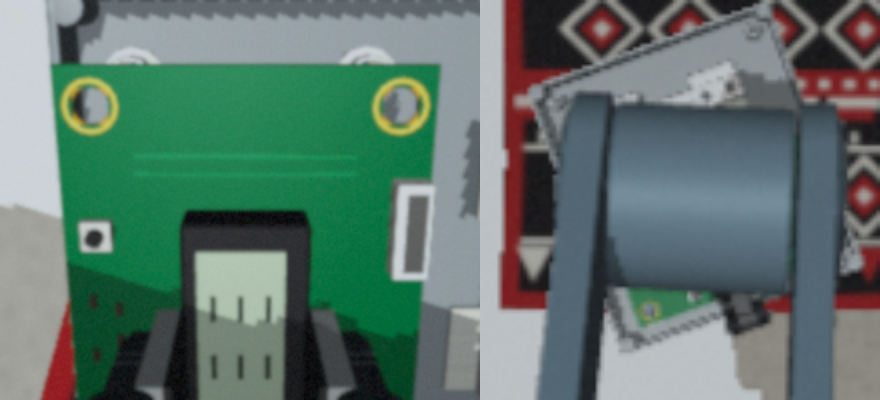

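The board hovers over the standoffs: its left holes are at crop (90,105) and (401,106), with the collars just behind its edge. I'll go lower until the head tips show in the holes.

Call:
jog_arm(
  series=[
    [[0, 0, 10, 0, 0, 0, 24], [0, 0, 8, 0, 0, 0, 24], [0, 0, 5, 0, 0, 0, 24], [0, 0, 2, 0, 0, 0, 24], [0, 0, 0, 0, 0, 0, 24], [0, 0, 0, 0, 0, 0, 24], [0, 0, 0, 0, 0, 0, 24], [0, 0, 0, 0, 0, 0, 24], [0, 0, 0, 0, 0, 0, 24], [0, 0, 0, 0, 0, 0, 24]],
  ],
)

```text
time_s: 8.5
eef_pos: [0.5046, 0.0826, 0.0444]
eef_rot: [0.0, 0.583, 0.812, 0.0]
wrist_force: [0.2, 0.0, -0.7]
opening: 0.306
grasp_force: 59.3
```

Run:
```python
from h import *
from bench import ctrl
c=ctrl.camera("wrist");np.savez("w6.npz",**c);s=ctrl.camera("side");np.savez("s6.npz",**s)
o=ctrl.get_obs();t,r=pose(o);print(o["time_s"],t,delta(o,[.5044,.0829,.0343],18.6),o["wrist_force"])
a=cv2.resize(c["frame"][160:210,220:430],None,fx=3.8,fy=3.8,interpolation=cv2.INTER_CUBIC)
b=cv2.resize(s["frame"][220:300,290:400],None,fx=5,fy=4,interpolation=cv2.INTER_CUBIC)
cv2.imwrite("pics/w6.png",np.vstack([a,cv2.copyMakeBorder(b,0,0,0,a.shape[1]-b.shape[1],0)]))
# expected head tips / hole centres
for h in (-1,1):
    hole=t+r@np.array([.0565,h*.034,.0043]); print("hole px",proj(c,hole))
y=np.radians(18.5);X=np.array([np.cos(y),np.sin(y)]);Y=np.array([-X[1],X[0]])
for h in (-1,1):
    p=np.r_[np.array([.5041,.0834])+h*.034*X+.056*Y,.0335];print("tip px",proj(c,p))
```

```text
8.6 [0.50455317 0.0825508  0.04433722] (array([ 0.38, -0.03, 10.04]), array([0.    , 0.    , 0.0004])) [-0.32460847  0.15835403 -0.07079897]
hole px [[245.61448678 181.3902683 ]]
hole px [[402.08812093 181.36577813]]
tip px [[248.60226353 178.50737665]]
tip px [[398.77673645 178.8031763 ]]
```

View pics/w6.png

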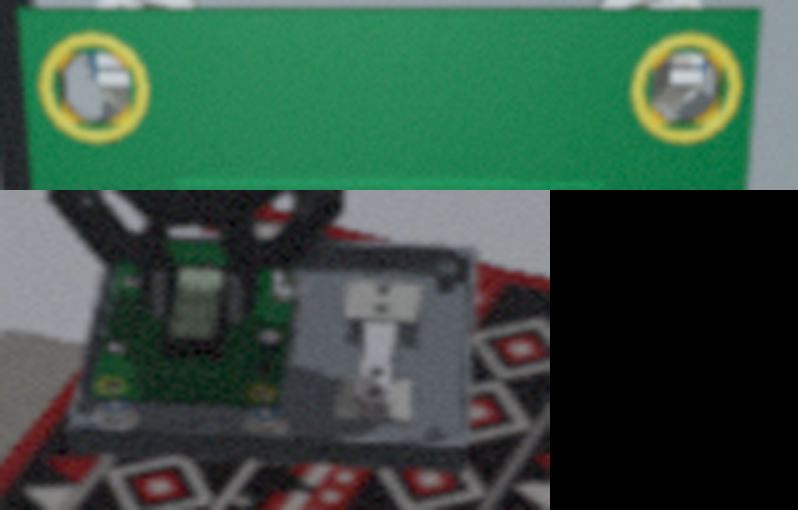

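Head tips show in the holes at crop (113,70) and (688,70), with hole centres at (95,88) and (687,87). After the parallax correction the board has to go about 1 mm along tool +x and +y.

Call:
jog_arm(
  series=[
    [[1.2, 1.1, 0, 0, 0, 0, 24], [0, 0, 2, 0, 0, 0, 24], [0, 0, 2, 0, 0, 0, 24], [0, 0, 1, 0, 0, 0, 24], [0, 0, 1, 0, 0, 0, 24], [0, 0, 1, 0, 0, 0, 24], [0, 0, 0, 0, 0, 0, 24], [0, 0, 0, 0, 0, 0, 24], [0, 0, 0, 0, 0, 0, 24], [0, 0, 0, 0, 0, 0, 24]],
  ],
)

```text
time_s: 9.6
eef_pos: [0.5051, 0.0841, 0.0373]
eef_rot: [-0.0, 0.583, 0.812, -0.0]
wrist_force: [-0.7, -0.5, -1.5]
opening: 0.306
grasp_force: 59.3
```

Run:
```python
from h import *
from bench import ctrl
c=ctrl.camera("wrist");np.savez("w7.npz",**c)
o=ctrl.get_obs();t,r=pose(o);print(o["time_s"],t,o["wrist_force"])
a=cv2.resize(c["frame"][160:210,220:430],None,fx=3.8,fy=3.8,interpolation=cv2.INTER_CUBIC)
cv2.imwrite("pics/w7.png",a)
```

```text
9.65 [0.5051674  0.08406453 0.03729811] [ 0.85196794 -0.96253777 -1.32495553]
```

View pics/w7.png

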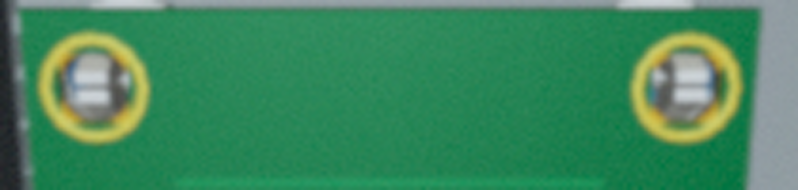

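Both heads are now centred in their holes at (93,85) and (690,85). Next I'll lower the board onto the heads.

Call:
jog_arm(
  series=[
    [[0, 0, 1, 0, 0, 0, 24], [0, 0, 0.5, 0, 0, 0, 24], [0, 0, 0.5, 0, 0, 0, 24], [0, 0, 0.5, 0, 0, 0, 24], [0, 0, 0, 0, 0, 0, 24], [0, 0, 0, 0, 0, 0, 24], [0, 0, 0, 0, 0, 0, 24], [0, 0, 0, 0, 0, 0, 24], [0, 0, 0, 0, 0, 0, 24], [0, 0, 0, 0, 0, 0, 24]],
  ],
)

```text
time_s: 10.65
eef_pos: [0.5054, 0.0844, 0.0351]
eef_rot: [0.0, 0.583, 0.812, 0.0]
wrist_force: [-1.6, 4.5, 4.4]
opening: 0.306
grasp_force: 60.1
```

Call:
jog_arm(
  series=[
    [[0.4, 0, -0.3, 0, 0, 0, 24], [0, 0, 0, 0, 0, 0, 24], [0, 0, 0, 0, 0, 0, 24], [0, 0, 0, 0, 0, 0, 30], [0, 0, 0, 0, 0, 0, 34], [0, 0, 0, 0, 0, 0, 40], [0, 0, 0, 0, 0, 0, 48], [0, 0, 0, 0, 0, 0, 52], [0, 0, -10, 0, 0, 0, 52], [0, 0, -20, 0, 0, 0, 52]],
  ],
)

```text
time_s: 11.65
eef_pos: [0.5037, 0.0845, 0.0645]
eef_rot: [-0.001, 0.583, 0.812, -0.001]
wrist_force: [0.7, 0.2, -0.8]
opening: 0.606
grasp_force: 0.0
```

Call:
jog_arm(
  series=[
    [[0, 0, -40, 0, 0, 0, 30], [0, 0, -40, 0, 0, 0, 0], [0, 0, -40, 0, 0, 0, 0], [-40, 0, -40, 0, 0, 0, 0], [-40, 0, 0, 0, 0, 0, 0], [-30, 0, 0, 0, 0, 0, 0], [0, 0, 0, 0, 0, 0, 0], [0, 0, 0, 0, 0, 0, 0], [0, 0, 0, 0, 0, 0, 0], [0, 0, 0, 0, 0, 0, 0]],
  ],
)

```text
time_s: 12.65
eef_pos: [0.5383, -0.0143, 0.2204]
eef_rot: [-0.0, 0.583, 0.813, -0.0]
wrist_force: [0.3, 1.0, -0.4]
opening: 0.001
grasp_force: 0.0
```

Run:
```python
from fit import *
from bench import ctrl
c=ctrl.camera("wrist");np.savez("w8.npz",**c);o=ctrl.get_obs();t,r=pose(o);print(o["time_s"],t,o["wrist_force"],o["opening"])
y=np.radians(18.6);M=np.array([[np.cos(y),-np.sin(y)],[np.sin(y),np.cos(y)]])
G=np.array([proj(c,np.r_[M@h+[.5054,.0845],.030])[0] for h in H]);print(G.round(1))
b=blobs(c,G,"gold",14);print(b.round(1))
X=np.array([at_z(c,x[0],x[1],.030)[:2] for x in b]);m,s,e=rigid(H,X);print(np.degrees(np.arctan2(m[1,0],m[0,0])),s,e*1e3)
P=cloud(c)
for q in [(0,.05),(0,-.05),(-.025,.05),(.025,.05),(-.025,-.05),(.025,-.05)]:
    u,v=proj(c,np.r_[M@q+s,.03])[0].astype(int);print(q,np.median(P[v-3:v+4,u-3:u+4,2]).round(4))
for q in [(0,.052),(0,-.052)]: print(q,s+m@q,delta(o,np.r_[s+m@q,.06],18.6))
```

```text
12.7 [ 0.53837437 -0.01432775  0.22040377] [-0.57670984  1.40043313 -0.62503286] 0.0032006970601118788
[[285.2  36.9]
 [288.6 167.3]
 [362.8  37. ]
 [358.6 167.4]]
[[283.5  36.5   7.9  93. ]
 [287.6 167.4   6.5  59. ]
 [361.5  36.5   7.9  93. ]
 [357.6 167.4   6.6  64. ]]
18.723591296974732 [0.50427929 0.08424628] [0.30022306 0.20001663 0.23910439 0.23533682]
(0, 0.05) 0.0309
(0, -0.05) 0.031
(-0.025, 0.05) 0.0306
(0.025, 0.05) 0.0307
(-0.025, -0.05) 0.0308
(0.025, -0.05) 0.0307
(0, 0.052) [0.48758714 0.13349434] (array([156.25,  -0.66, 160.45]), array([-0.0002, -0.0003,  0.0018]))
(0, -0.052) [0.52097145 0.03499821] (array([ 52.25,  -0.63, 160.42]), array([-0.0002, -0.0003,  0.0018]))
```

Call:
jog_arm(
  series=[
    [[26, -0.6, 20, 0, 0, 0, 0], [26, 0, 40, 0, 0, 0, 0], [0, 0, 45, 0, 0, 0, 0], [0, 0, 40, 0, 0, 0, 0], [0, 0, 20, 0, 0, 0, 0], [0, 0, 10, 0, 0, 0, 0], [0, 0, 8, 0, 0, 0, 0], [0, 0, 1, 0, 0, 0, 0], [0, 0, 0.5, 0, 0, 0, 0], [0, 0, 0, 0, 0, 0, 0]],
  ],
)

```text
time_s: 13.7
eef_pos: [0.5225, 0.0335, 0.0371]
eef_rot: [0.001, 0.583, 0.812, 0.0]
wrist_force: [-0.6, -0.4, -0.2]
opening: 0.001
grasp_force: 0.0
```

Call:
jog_arm(
  series=[
    [[0, 0, 2, 0, 0, 0, 0], [0, 0, 1, 0, 0, 0, 0], [0, 0, 0.5, 0, 0, 0, 0], [0, 0, 0.5, 0, 0, 0, 0], [0, 0, 0.5, 0, 0, 0, 0], [0, 0, 0.3, 0, 0, 0, 0], [0, 0, 0.3, 0, 0, 0, 0], [0, 0, 0.3, 0, 0, 0, 0], [0, 0, 0, 0, 0, 0, 0], [0, 0, 0, 0, 0, 0, 0]],
  ],
)

```text
time_s: 14.7
eef_pos: [0.5215, 0.0337, 0.0305]
eef_rot: [-0.0, 0.583, 0.812, -0.0]
wrist_force: [1.0, -0.5, -0.7]
opening: -0.002
grasp_force: 0.0
```

Call:
jog_arm(
  series=[
    [[0, 0, 0.3, 0, 0, 0, 0], [0, 0, 0.2, 0, 0, 0, 0], [0, 0, 0.2, 0, 0, 0, 0], [0, 0, 0.2, 0, 0, 0, 0], [0, 0, 0.2, 0, 0, 0, 0], [0, 0, 0.2, 0, 0, 0, 0], [0, 0, 0.2, 0, 0, 0, 0], [0, 0, 0, 0, 0, 0, 0], [0, 0, 0, 0, 0, 0, 0], [0, 0, 0, 0, 0, 0, 0]],
  ],
)

```text
time_s: 15.7
eef_pos: [0.5218, 0.0337, 0.0295]
eef_rot: [0.0, 0.583, 0.812, 0.0]
wrist_force: [-1.2, 0.2, 5.9]
opening: -0.001
grasp_force: 3.0
```

Call:
jog_arm(
  series=[
    [[0, 0, 0.2, 0, 0, 0, 0], [0, 0, 0.2, 0, 0, 0, 0], [0, 0, 0.2, 0, 0, 0, 0], [0, 0, 0.2, 0, 0, 0, 0], [0, 0, 0.2, 0, 0, 0, 0], [0, 0, 0, 0, 0, 0, 0], [0, 0, 0, 0, 0, 0, 0], [0, 0, 0, 0, 0, 0, 0], [0, 0, 0, 0, 0, 0, 0], [0, 0, 0, 0, 0, 0, 0]],
  ],
)

```text
time_s: 16.7
eef_pos: [0.522, 0.0337, 0.0288]
eef_rot: [0.0, 0.583, 0.812, 0.0]
wrist_force: [-2.6, 0.2, 9.0]
opening: 0.0
grasp_force: 4.5
```

Call:
jog_arm(
  series=[
    [[0, 0, 0.2, 0, 0, 0, 0], [0, 0, 0.2, 0, 0, 0, 0], [0, 0, 0.2, 0, 0, 0, 0], [0, 0, 0.2, 0, 0, 0, 0], [0, 0, 0, 0, 0, 0, 0], [0, 0, 0, 0, 0, 0, 0], [0, 0, 0, 0, 0, 0, 0], [0, 0, 0, 0, 0, 0, 0], [0, 0, 0, 0, 0, 0, 0], [0, 0, 0, 0, 0, 0, 0]],
  ],
)

```text
time_s: 17.7
eef_pos: [0.5222, 0.0337, 0.0282]
eef_rot: [0.0, 0.583, 0.812, 0.0]
wrist_force: [-2.5, 1.0, 11.1]
opening: -0.006
grasp_force: 5.3
```

Call:
jog_arm(
  series=[
    [[0, 0, 0.2, 0, 0, 0, 0], [0, 0, 0.2, 0, 0, 0, 0], [0, 0, 0.2, 0, 0, 0, 0], [0, 0, 0.2, 0, 0, 0, 0], [0, 0, 0, 0, 0, 0, 0], [0, 0, 0, 0, 0, 0, 0], [0, 0, 0, 0, 0, 0, 0], [0, 0, 0, 0, 0, 0, 0], [0, 0, 0, 0, 0, 0, 0], [0, 0, 0, 0, 0, 0, 0]],
  ],
)

```text
time_s: 18.7
eef_pos: [0.5223, 0.0337, 0.0276]
eef_rot: [0.001, 0.583, 0.812, 0.0]
wrist_force: [-2.5, 1.5, 12.2]
opening: 0.001
grasp_force: 6.0
```

Call:
jog_arm(
  series=[
    [[0, 0, -10, 0, 0, 0, 0], [0, 0, -20, 0, 0, 0, 0], [35, 0, 0, 0, 0, 0, 0], [40, 0, 0, 0, 0, 0, 0], [29, 0, 0, 0, 0, 0, 0], [0, 0, 12, 0, 0, 0, 0], [0, 0, 10, 0, 0, 0, 0], [0, 0, 2, 0, 0, 0, 0], [0, 0, 0.4, 0, 0, 0, 0], [0, 0, 0, 0, 0, 0, 0]],
  ],
)

```text
time_s: 19.7
eef_pos: [0.4887, 0.1314, 0.0319]
eef_rot: [-0.0, 0.584, 0.812, -0.0]
wrist_force: [0.7, -0.2, -0.2]
opening: -0.004
grasp_force: 0.0
```

Run:
```python
from h import *
from bench import ctrl
for i in range(3):
    c=ctrl.camera("wrist")
    o=ctrl.get_obs();print(o["eef_pos"].round(4),o["wrist_force"].round(2),delta(o,[.48759,.1335,.030],18.6))
```

```text
[0.4888 0.1315 0.0322] [ 0.67 -0.15  0.6 ] (array([ 2.28, -0.56,  2.17]), array([ 0.0002,  0.0001, -0.0009]))
[0.4889 0.1316 0.0323] [-0.47 -0.41  0.34] (array([ 2.17, -0.64,  2.31]), array([ 0.0005,  0.0002, -0.0007]))
[0.4888 0.1318 0.0323] [ 0.7  -0.46 -0.21] (array([ 2.03, -0.62,  2.34]), array([ 0.0006,  0.0002, -0.0005]))
```

Call:
jog_arm(
  series=[
    [[2, -0.6, 0.4, 0, 0, 0, 0], [0, 0, 0.4, 0, 0, 0, 0], [0, 0, 0.4, 0, 0, 0, 0], [0, 0, 0.3, 0, 0, 0, 0], [0, 0, 0.3, 0, 0, 0, 0], [0, 0, 0.3, 0, 0, 0, 0], [0, 0, 0.3, 0, 0, 0, 0], [0, 0, 0.3, 0, 0, 0, 0], [0, 0, 0.3, 0, 0, 0, 0], [0, 0, 0, 0, 0, 0, 0]],
  ],
)

```text
time_s: 20.85
eef_pos: [0.4874, 0.134, 0.0294]
eef_rot: [0.0, 0.583, 0.812, 0.0]
wrist_force: [-0.8, -0.0, 6.9]
opening: -0.001
grasp_force: 2.8
```

Call:
jog_arm(
  series=[
    [[0, 0, 0.3, 0, 0, 0, 0], [0, 0, 0.3, 0, 0, 0, 0], [0, 0, 0.3, 0, 0, 0, 0], [0, 0, 0.3, 0, 0, 0, 0], [0, 0, 0.3, 0, 0, 0, 0], [0, 0, 0, 0, 0, 0, 0], [0, 0, 0, 0, 0, 0, 0], [0, 0, 0, 0, 0, 0, 0], [0, 0, 0, 0, 0, 0, 0], [0, 0, 0, 0, 0, 0, 0]],
  ],
)

```text
time_s: 21.85
eef_pos: [0.4877, 0.1341, 0.0284]
eef_rot: [0.0, 0.583, 0.812, 0.0]
wrist_force: [-2.0, 1.0, 9.0]
opening: -0.004
grasp_force: 4.6
```

Call:
jog_arm(
  series=[
    [[0, 0, 0.3, 0, 0, 0, 0], [0, 0, 0.3, 0, 0, 0, 0], [0, 0, 0.3, 0, 0, 0, 0], [0, 0, 0, 0, 0, 0, 0], [0, 0, 0, 0, 0, 0, 0], [0, 0, 0, 0, 0, 0, 0], [0, 0, 0, 0, 0, 0, 0], [0, 0, 0, 0, 0, 0, 0], [0, 0, 0, 0, 0, 0, 0], [0, 0, 0, 0, 0, 0, 0]],
  ],
)

```text
time_s: 22.85
eef_pos: [0.4879, 0.1341, 0.0277]
eef_rot: [0.0, 0.583, 0.812, 0.0]
wrist_force: [-3.1, 0.6, 10.8]
opening: -0.001
grasp_force: 5.4
```

```bash
cat > lev.py <<'E'
from fit import *
from bench import ctrl
def lev(names=("side","top")):
    o=ctrl.get_obs();print(o["time_s"],o["eef_pos"].round(4),o["wrist_force"].round(1))
    y=np.radians(18.7);M=np.array([[np.cos(y),-np.sin(y)],[np.sin(y),np.cos(y)]]);s=np.array([.5045,.0843])
    for n in names:
        c=ctrl.camera(n);P=cloud(c)
        hsv=cv2.cvtColor(c["frame"],cv2.COLOR_BGR2HSV);g=(hsv[...,0]>45)&(hsv[...,0]<88)&(hsv[...,1]>90)
        L=(P[...,:2]-s)@M
        m=g&(abs(L[...,0])<.038)&(abs(L[...,1])<.062)&(P[...,2]>.018)&(P[...,2]<.036)
        for a,b in((-.062,-.045),(-.045,-.034),(.034,.045),(.045,.062)):
            k=m&(L[...,1]>a)&(L[...,1]<b);print(n,a,b,k.sum(),P[k][:,2].mean().round(5) if k.sum() else None)
lev() if __name__=="__main__" else 0
E
python3 lev.py
```

```text
22.85 [0.4879 0.1341 0.0277] [-3.1  0.6 10.8]
side -0.062 -0.045 134 0.02708
side -0.045 -0.034 99 0.02714
side 0.034 0.045 47 0.02658
side 0.045 0.062 61 0.02658
top -0.062 -0.045 202 0.0288
top -0.045 -0.034 145 0.02862
top 0.034 0.045 0 None
top 0.045 0.062 0 None
```

Call:
jog_arm(
  series=[
    [[0, 0, 0.3, 0, 0, 0, 0], [0, 0, 0.3, 0, 0, 0, 0], [0, 0, 0.3, 0, 0, 0, 0], [0, 0, 0.3, 0, 0, 0, 0], [0, 0, 0, 0, 0, 0, 0], [0, 0, 0, 0, 0, 0, 0], [0, 0, 0, 0, 0, 0, 0], [0, 0, 0, 0, 0, 0, 0], [0, 0, 0, 0, 0, 0, 0], [0, 0, 0, 0, 0, 0, 0]],
  ],
)

```text
time_s: 23.95
eef_pos: [0.4881, 0.1341, 0.0268]
eef_rot: [0.001, 0.583, 0.812, 0.001]
wrist_force: [-3.1, 0.3, 13.3]
opening: 0.0
grasp_force: 6.4
```

Call:
jog_arm(
  series=[
    [[0, 0, 0.3, 0, 0, 0, 0], [0, 0, 0.3, 0, 0, 0, 0], [0, 0, 0.2, 0, 0, 0, 0], [0, 0, 0, 0, 0, 0, 0], [0, 0, 0, 0, 0, 0, 0], [0, 0, 0, 0, 0, 0, 0], [0, 0, 0, 0, 0, 0, 0], [0, 0, 0, 0, 0, 0, 0], [0, 0, 0, 0, 0, 0, 0], [0, 0, 0, 0, 0, 0, 0]],
  ],
)

```text
time_s: 24.95
eef_pos: [0.4882, 0.1342, 0.0261]
eef_rot: [0.001, 0.583, 0.812, 0.001]
wrist_force: [-3.1, 2.3, 14.4]
opening: -0.003
grasp_force: 7.1
```

Call:
jog_arm(
  series=[
    [[0, 0, 0.2, 0, 0, 0, 0], [0, 0, 0.2, 0, 0, 0, 0], [0, 0, 0.2, 0, 0, 0, 0], [0, 0, 0.2, 0, 0, 0, 0], [0, 0, 0, 0, 0, 0, 0], [0, 0, 0, 0, 0, 0, 0], [0, 0, 0, 0, 0, 0, 0], [0, 0, 0, 0, 0, 0, 0], [0, 0, 0, 0, 0, 0, 0], [0, 0, 0, 0, 0, 0, 0]],
  ],
)

```text
time_s: 25.95
eef_pos: [0.4883, 0.1343, 0.0249]
eef_rot: [0.001, 0.583, 0.812, 0.001]
wrist_force: [-0.9, 2.6, 9.0]
opening: -0.002
grasp_force: 4.2
```

Call:
jog_arm(
  series=[
    [[0, 0, 0.2, 0, 0, 0, 0], [0, 0, 0.2, 0, 0, 0, 0], [0, 0, 0.2, 0, 0, 0, 0], [0, 0, 0.2, 0, 0, 0, 0], [0, 0, 0.2, 0, 0, 0, 0], [0, 0, 0.2, 0, 0, 0, 0], [0, 0, 0, 0, 0, 0, 0], [0, 0, 0, 0, 0, 0, 0], [0, 0, 0, 0, 0, 0, 0], [0, 0, 0, 0, 0, 0, 0]],
  ],
)

```text
time_s: 26.95
eef_pos: [0.4884, 0.1343, 0.0242]
eef_rot: [0.001, 0.583, 0.812, 0.001]
wrist_force: [-3.7, 1.9, 13.9]
opening: -0.002
grasp_force: 7.2
```

Call:
jog_arm(
  series=[
    [[0, 0, 0.2, 0, 0, 0, 0], [0, 0, 0.2, 0, 0, 0, 0], [0, 0, 0.2, 0, 0, 0, 0], [0, 0, 0.2, 0, 0, 0, 0], [0, 0, 0, 0, 0, 0, 0], [0, 0, 0, 0, 0, 0, 0], [0, 0, 0, 0, 0, 0, 0], [0, 0, 0, 0, 0, 0, 0], [0, 0, 0, 0, 0, 0, 0], [0, 0, 0, 0, 0, 0, 0]],
  ],
)

```text
time_s: 27.95
eef_pos: [0.4884, 0.1343, 0.0233]
eef_rot: [0.001, 0.583, 0.812, 0.001]
wrist_force: [-3.7, 1.3, 13.1]
opening: 0.001
grasp_force: 6.8
```

Call:
jog_arm(
  series=[
    [[0, 0, 0.2, 0, 0, 0, 0], [0, 0, 0.2, 0, 0, 0, 0], [0, 0, 0.2, 0, 0, 0, 0], [0, 0, 0, 0, 0, 0, 0], [0, 0, 0, 0, 0, 0, 0], [0, 0, 0, 0, 0, 0, 0], [0, 0, 0, 0, 0, 0, 0], [0, 0, 0, 0, 0, 0, 0], [0, 0, 0, 0, 0, 0, 0], [0, 0, 0, 0, 0, 0, 0]],
  ],
)

```text
time_s: 28.95
eef_pos: [0.4884, 0.1343, 0.0229]
eef_rot: [0.001, 0.583, 0.812, 0.001]
wrist_force: [-3.1, 1.8, 15.6]
opening: -0.001
grasp_force: 7.6
```

Call:
jog_arm(
  series=[
    [[0, 0, 0.2, 0, 0, 0, 0], [0, 0, 0.2, 0, 0, 0, 0], [0, 0, 0.2, 0, 0, 0, 0], [0, 0, 0, 0, 0, 0, 0], [0, 0, 0, 0, 0, 0, 0], [0, 0, 0, 0, 0, 0, 0], [0, 0, 0, 0, 0, 0, 0], [0, 0, 0, 0, 0, 0, 0], [0, 0, 0, 0, 0, 0, 0], [0, 0, 0, 0, 0, 0, 0]],
  ],
)

```text
time_s: 29.95
eef_pos: [0.4884, 0.1343, 0.0227]
eef_rot: [0.001, 0.583, 0.812, 0.001]
wrist_force: [-5.4, 1.6, 19.2]
opening: -0.004
grasp_force: 9.9
```

Call:
jog_arm(
  series=[
    [[0, 0, 0.2, 0, 0, 0, 0], [0, 0, 0.1, 0, 0, 0, 0], [0, 0, 0, 0, 0, 0, 0], [0, 0, 0, 0, 0, 0, 0], [0, 0, 0, 0, 0, 0, 0], [0, 0, 0, 0, 0, 0, 0], [0, 0, 0, 0, 0, 0, 0], [0, 0, 0, 0, 0, 0, 0], [0, 0, 0, 0, 0, 0, 0], [0, 0, 0, 0, 0, 0, 0]],
  ],
)

```text
time_s: 30.95
eef_pos: [0.4884, 0.1343, 0.0226]
eef_rot: [0.001, 0.583, 0.812, 0.001]
wrist_force: [-6.5, 2.2, 21.3]
opening: -0.0
grasp_force: 11.0
```

Call:
jog_arm(
  series=[
    [[0, 0, -10, 0, 0, 0, 0], [0, 0, -24, 0, 0, 0, 0], [-35, 0, 0, 0, 0, 0, 0], [-40, 0, 0, 0, 0, 0, 0], [-28, 0, 0, 0, 0, 0, 0], [0, 0, 12, 0, 0, 0, 0], [0, 0, 10, 0, 0, 0, 0], [0, 0, 2, 0, 0, 0, 0], [0, 0, 1, 0, 0, 0, 0], [0, 0, 0, 0, 0, 0, 0]],
  ],
)

```text
time_s: 31.95
eef_pos: [0.519, 0.0372, 0.029]
eef_rot: [-0.001, 0.583, 0.813, -0.001]
wrist_force: [-1.8, -0.2, 2.3]
opening: 0.0
grasp_force: 1.1
```

```bash
python3 lev.py; python3 -c "
from lev import *
c=ctrl.camera('wrist');o=ctrl.get_obs();print(o['eef_pos'],delta(o,[.521,.035,.028],18.6))
lev(('wrist',))"
```

```text
31.95 [0.519  0.0372 0.029 ] [-1.8 -0.2  2.3]
side -0.062 -0.045 100 0.02799
side -0.045 -0.034 57 0.02743
side 0.034 0.045 5 0.0236
side 0.045 0.062 0 None
top -0.062 -0.045 0 None
top -0.045 -0.034 4 0.02759
top 0.034 0.045 61 0.02485
top 0.045 0.062 152 0.02371
[0.51940675 0.03734006 0.02909772] (array([-2.73,  0.76,  1.1 ]), array([-0.0007, -0.0007,  0.0015]))
32.1 [0.5194 0.0373 0.0291] [-1.1  0.3  1.6]
wrist -0.062 -0.045 2192 0.02929
wrist -0.045 -0.034 2617 0.02871
wrist 0.034 0.045 5161 0.02435
wrist 0.045 0.062 7414 0.02365
```

Call:
jog_arm(
  series=[
    [[0, 0, -2, 0, 0, 0, 0], [-2.7, 0.8, 0, 0, 0, 0, 0], [0, 0, 1.5, 0, 0, 0, 0], [0, 0, 0.5, 0, 0, 0, 0], [0, 0, 0.4, 0, 0, 0, 0], [0, 0, 0.4, 0, 0, 0, 0], [0, 0, 0.4, 0, 0, 0, 0], [0, 0, 0.3, 0, 0, 0, 0], [0, 0, 0, 0, 0, 0, 0], [0, 0, 0, 0, 0, 0, 0]],
  ],
)

```text
time_s: 33.15
eef_pos: [0.522, 0.0339, 0.0285]
eef_rot: [0.0, 0.583, 0.812, 0.0]
wrist_force: [-2.0, 0.7, 6.7]
opening: 0.004
grasp_force: 3.6
```

Call:
jog_arm(
  series=[
    [[0, 0, 0.3, 0, 0, 0, 0], [0, 0, 0.3, 0, 0, 0, 0], [0, 0, 0.3, 0, 0, 0, 0], [0, 0, 0, 0, 0, 0, 0], [0, 0, 0, 0, 0, 0, 0], [0, 0, 0, 0, 0, 0, 0], [0, 0, 0, 0, 0, 0, 0], [0, 0, 0, 0, 0, 0, 0], [0, 0, 0, 0, 0, 0, 0], [0, 0, 0, 0, 0, 0, 0]],
  ],
)

```text
time_s: 34.15
eef_pos: [0.5221, 0.0338, 0.0279]
eef_rot: [0.0, 0.583, 0.812, 0.0]
wrist_force: [-2.4, -0.4, 9.6]
opening: -0.001
grasp_force: 4.7
```

Call:
jog_arm(
  series=[
    [[0, 0, 0.3, 0, 0, 0, 0], [0, 0, 0.3, 0, 0, 0, 0], [0, 0, 0.3, 0, 0, 0, 0], [0, 0, 0.3, 0, 0, 0, 0], [0, 0, 0, 0, 0, 0, 0], [0, 0, 0, 0, 0, 0, 0], [0, 0, 0, 0, 0, 0, 0], [0, 0, 0, 0, 0, 0, 0], [0, 0, 0, 0, 0, 0, 0], [0, 0, 0, 0, 0, 0, 0]],
  ],
)

```text
time_s: 35.15
eef_pos: [0.5222, 0.0338, 0.0269]
eef_rot: [0.001, 0.583, 0.812, 0.0]
wrist_force: [-3.0, -0.2, 11.2]
opening: 0.002
grasp_force: 5.5
```

Call:
jog_arm(
  series=[
    [[0, 0, 0.3, 0, 0, 0, 0], [0, 0, 0.3, 0, 0, 0, 0], [0, 0, 0.2, 0, 0, 0, 0], [0, 0, 0, 0, 0, 0, 0], [0, 0, 0, 0, 0, 0, 0], [0, 0, 0, 0, 0, 0, 0], [0, 0, 0, 0, 0, 0, 0], [0, 0, 0, 0, 0, 0, 0], [0, 0, 0, 0, 0, 0, 0], [0, 0, 0, 0, 0, 0, 0]],
  ],
)

```text
time_s: 36.15
eef_pos: [0.5223, 0.0338, 0.0263]
eef_rot: [0.001, 0.583, 0.812, 0.0]
wrist_force: [-3.6, -0.6, 12.8]
opening: 0.0
grasp_force: 6.3
```

Call:
jog_arm(
  series=[
    [[0, 0, 0.2, 0, 0, 0, 0], [0, 0, 0.2, 0, 0, 0, 0], [0, 0, 0.2, 0, 0, 0, 0], [0, 0, 0.2, 0, 0, 0, 0], [0, 0, 0, 0, 0, 0, 0], [0, 0, 0, 0, 0, 0, 0], [0, 0, 0, 0, 0, 0, 0], [0, 0, 0, 0, 0, 0, 0], [0, 0, 0, 0, 0, 0, 0], [0, 0, 0, 0, 0, 0, 0]],
  ],
)

```text
time_s: 37.15
eef_pos: [0.5223, 0.0338, 0.0248]
eef_rot: [0.001, 0.583, 0.812, 0.0]
wrist_force: [-0.6, -1.2, 6.7]
opening: -0.001
grasp_force: 3.2
```

Jumped onto the collar. Next I'll press it home.

Call:
jog_arm(
  series=[
    [[0, 0, 0.2, 0, 0, 0, 0], [0, 0, 0.2, 0, 0, 0, 0], [0, 0, 0.2, 0, 0, 0, 0], [0, 0, 0.2, 0, 0, 0, 0], [0, 0, 0.2, 0, 0, 0, 0], [0, 0, 0.2, 0, 0, 0, 0], [0, 0, 0, 0, 0, 0, 0], [0, 0, 0, 0, 0, 0, 0], [0, 0, 0, 0, 0, 0, 0], [0, 0, 0, 0, 0, 0, 0]],
  ],
)

```text
time_s: 38.15
eef_pos: [0.5224, 0.0338, 0.0242]
eef_rot: [0.001, 0.583, 0.812, 0.0]
wrist_force: [-3.4, -0.5, 12.3]
opening: 0.002
grasp_force: 6.0
```

Call:
jog_arm(
  series=[
    [[0, 0, 0.2, 0, 0, 0, 0], [0, 0, 0.2, 0, 0, 0, 0], [0, 0, 0.2, 0, 0, 0, 0], [0, 0, 0.2, 0, 0, 0, 0], [0, 0, 0, 0, 0, 0, 0], [0, 0, 0, 0, 0, 0, 0], [0, 0, 0, 0, 0, 0, 0], [0, 0, 0, 0, 0, 0, 0], [0, 0, 0, 0, 0, 0, 0], [0, 0, 0, 0, 0, 0, 0]],
  ],
)

```text
time_s: 39.15
eef_pos: [0.5224, 0.0338, 0.0236]
eef_rot: [0.001, 0.583, 0.812, 0.0]
wrist_force: [-4.4, -0.9, 13.5]
opening: -0.001
grasp_force: 7.1
```

Call:
jog_arm(
  series=[
    [[0, 0, 0.2, 0, 0, 0, 0], [0, 0, 0.2, 0, 0, 0, 0], [0, 0, 0.2, 0, 0, 0, 0], [0, 0, 0, 0, 0, 0, 0], [0, 0, 0, 0, 0, 0, 0], [0, 0, 0, 0, 0, 0, 0], [0, 0, 0, 0, 0, 0, 0], [0, 0, 0, 0, 0, 0, 0], [0, 0, 0, 0, 0, 0, 0], [0, 0, 0, 0, 0, 0, 0]],
  ],
)

```text
time_s: 40.15
eef_pos: [0.5224, 0.0338, 0.0226]
eef_rot: [0.001, 0.583, 0.812, 0.0]
wrist_force: [-3.0, -1.1, 9.4]
opening: 0.0
grasp_force: 5.0
```

Call:
jog_arm(
  series=[
    [[0, 0, 0.2, 0, 0, 0, 0], [0, 0, 0.2, 0, 0, 0, 0], [0, 0, 0, 0, 0, 0, 0], [0, 0, 0, 0, 0, 0, 0], [0, 0, 0, 0, 0, 0, 0], [0, 0, 0, 0, 0, 0, 0], [0, 0, 0, 0, 0, 0, 0], [0, 0, 0, 0, 0, 0, 0], [0, 0, 0, 0, 0, 0, 0], [0, 0, 0, 0, 0, 0, 0]],
  ],
)

```text
time_s: 41.15
eef_pos: [0.5224, 0.0338, 0.0225]
eef_rot: [0.001, 0.583, 0.812, 0.0]
wrist_force: [-3.7, -0.3, 13.0]
opening: 0.0
grasp_force: 6.5
```

Call:
jog_arm(
  series=[
    [[0, 0, 0.2, 0, 0, 0, 0], [0, 0, 0.2, 0, 0, 0, 0], [0, 0, 0.2, 0, 0, 0, 0], [0, 0, 0.1, 0, 0, 0, 0], [0, 0, 0, 0, 0, 0, 0], [0, 0, 0, 0, 0, 0, 0], [0, 0, 0, 0, 0, 0, 0], [0, 0, 0, 0, 0, 0, 0], [0, 0, 0, 0, 0, 0, 0], [0, 0, 0, 0, 0, 0, 0]],
  ],
)

```text
time_s: 42.15
eef_pos: [0.5224, 0.0338, 0.0222]
eef_rot: [0.001, 0.583, 0.812, 0.0]
wrist_force: [-5.7, -1.0, 18.2]
opening: 0.0
grasp_force: 9.1
```

Call:
jog_arm(
  series=[
    [[0, 0, -10, 0, 0, 0, 0], [0, 0, -30, 0, 0, 0, 0], [0, 0, -45, 0, 0, 0, 0], [-20, 0, -45, 0, 0, 0, 0], [-30, 0, -45, 0, 0, 0, 0], [0, 0, -20, 0, 0, 0, 0], [0, 0, 0, 0, 0, 0, 0], [0, 0, 0, 0, 0, 0, 0], [0, 0, 0, 0, 0, 0, 0], [0, 0, 0, 0, 0, 0, 0]],
  ],
)

```text
time_s: 43.15
eef_pos: [0.5357, -0.0106, 0.2102]
eef_rot: [-0.002, 0.583, 0.812, -0.001]
wrist_force: [-0.8, 0.3, 0.1]
opening: 0.003
grasp_force: 0.0
```

Run:
```python
from lev import *
lev(("side","wrist"))
c=ctrl.camera("wrist");P=cloud(c)
y=np.radians(18.7);M=np.array([[np.cos(y),-np.sin(y)],[np.sin(y),np.cos(y)]]);s=np.array([.5043,.0843])
L=(P[...,:2]-s)@M
hsv=cv2.cvtColor(c["frame"],cv2.COLOR_BGR2HSV);g=(hsv[...,0]>45)&(hsv[...,0]<88)&(hsv[...,1]>90)
k=g&(abs(L[...,0])<.038)&(abs(L[...,1])<.062)&(P[...,2]>.015)&(P[...,2]<.032)
A=np.c_[L[k],np.ones(k.sum())];f=np.linalg.lstsq(A,P[k][:,2],rcond=None)[0]
print("hole top z 0..3",(np.c_[H,np.ones(4)]@f).round(5))
fl=(abs(L[...,0]-.01)<.1)&(abs(L[...,1])<.075)&(L[...,0]>.015+.034)&(L[...,0]<.06)
print("tray floor",np.median(P[fl][:,2]))
G=np.array([proj(c,np.r_[M@h+s,.0233])[0] for h in H]);b=blobs(c,G,"gold",14)
X=np.array([at_z(c,x[0],x[1],.0233)[:2] for x in b]);m,t,e=rigid(H,X);print(t,e*1e3,np.degrees(np.arctan2(m[1,0],m[0,0])))
```

```text
43.15 [ 0.5357 -0.0106  0.2102] [-0.8  0.3  0.1]
side -0.062 -0.045 145 0.0222
side -0.045 -0.034 105 0.0224
side 0.034 0.045 61 0.02259
side 0.045 0.062 109 0.02201
wrist -0.062 -0.045 1172 0.02353
wrist -0.045 -0.034 906 0.02358
wrist 0.034 0.045 1122 0.02356
wrist 0.045 0.062 1561 0.02346
hole top z 0..3 [0.02354 0.02359 0.02348 0.02352]
tray floor 0.009209280082390858
[0.50579446 0.08446246] [0.2550124  0.12758997 0.22463951 0.10331159] 18.55561296039992
```

```bash
python3 -c "
from bench import ctrl
print(ctrl.hand_in())"
```

```text
the job is handed in; nothing more can be done
None
```

I handed the job in at about 43 s: after I let go, the depth image showed all four corners level within 0.1 mm at the expected home height. The highest press I read was 21.3 N, and the hand-in call returned no verdict.

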